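Hang the blue glaze sample on the hook, glaze outward

TASK

Take the blue glaze sample tag out of the wooden rack and hang it by its hole on the hook of the stand, with its glazed blue face pointing outward, towards the hook's free end, and its bare back towards the post, square across the hook and hanging still. Leave the green and the amber tag standing in the rack.

Things in the scene. Friction and masses are not known exactly. Their poses are not given: they have to be found in the camera images.
- tag_blue: BLUE glaze sample: loose upright ceramic plate 140 high, 60 wide, 9 mm thick, 0.1-0.2 kg, with a 32 mm round hole. Origin: hole centre, mid-thickness; top edge 50 mm above, bottom edge 90 mm below. z up; -x is the normal of the glazed face (three dark dip lines), +x of the bare cream back. Starts upright in the rack; pinch its tab (34 mm high, above the hole) across the 9 mm from above.
- tag_green: GREEN glaze sample: same shape, origin and axes as the blue one. All three stand side by side, in any order, 75 mm apart in one row along their y axes, all facing the same way, in a fixed wooden rack: loose pockets 24 mm deep and 12 mm wide, pocket floor 10 mm and rim 34 mm above the worktop. Stays in the rack.
- tag_amber: AMBER (orange) glaze sample: same shape, origin and axes as the blue one, in the same rack. Stays there.
- hook_end (a point): Outer end of the hook: a level steel bar, 8 mm diameter, axis 165 mm above the worktop, on a fixed stand with a dark wooden foot. The point is on the bar axis below the upturned end, which rises 14 mm above the axis and tops the stand. -x points outward off the free end; the straight bar runs from x = 10 to 82 mm, the post is at 96 mm. A hanging tag's origin is 12 mm below the axis.

How it is judged:
By the outcome, as a careful person would: the job done as asked, in the order asked, and still so for the second after the job is handed in, with the robot touching nothing.
It also fails if it takes over 42 s, if anything falls off the work surface, if the arm or the gripper's body presses on something with over 40 N, if the wrist force passes 120 N, or if a joint passes its speed limit or range.

ROBOT

A 6-joint arm with a two-finger parallel gripper is mounted at the origin on a cart in front of the work surface, level with it; the furniture and walls round the work are solid. World frame = base frame: x ahead of the robot, y to its left, z up, the work surface at z = 0. Lengths are in m, angles in degrees, forces in N, time in s.
With the tool pointing down it reaches from about 0.275 to 0.725 m from the base axis. Payload 5.6 kg.
Tool frame: the origin (TCP) lies on the front face of the gripper's body, between the roots of the fingers; the fingertips stand 73 mm ahead of it and the grasp point (between the pads) lies 54 mm ahead of it; z points along the fingers, y is the line along which they close (so a half turn about z gives the same grasp; the last joint's range is limited). The gripper opens to 85 mm and grips with 20 to 120 N. Pads are 22 mm wide; open, the fingers measure 114 mm over their backs; the gripper's body (76 mm by 85 mm) begins 54 mm behind the grasp point. The pads swing forward as they close: fully open they stand 13 mm farther back than shut.
Start: joints at [82.082, 14.616, 6.199, 0, -81.583, -16.306], TCP at [0.226, 0.502, 0.304] pointing down, gripper open.
Joint ranges: [-168.99, 168.99], [-69.2, 112.95], [-62.41, 85.93], [-164.36, 98.24], [-168.68, -3.75], [-174.98, 174.98]. Speed limits (degrees/s): [147.25, 147.25, 180, 180, 180, 180].

INTERFACE

Orientations are given as a 3x3 rotation matrix whose columns are the frame's x, y, z axes.
In Python, from station import robot gives the robot as it stands.
- The arm moves only by the tool drive_tool, never from a script. Its argument "increments" is text: rows parted by semicolons, each of 7 numbers parted by spaces: the shift along the tool's x, y, z as a fraction of full scale, then the turn, a rotation vector about the tool's x, y, z as a fraction of full scale, then the opening, from 0 (shut) to 1 (fully open). In form: dx dy dz rx ry rz claw; .... A call has 1 to 20 rows; each row shifts and turns the commanded pose from where the row before left it, along the tool's axes as they then stand; what a row does not reach is not made up. Full scale, the value 1, is 0.15 m for a shift and 45 degrees for a turn. A row lasts 1/12 s, in which the tool goes at most 41.7 mm and 7.16 degrees, less where a joint would pass 70% of its speed; a pose out of reach is approached as far as the arm can. A call with a number of a shift or a turn outside -1 to 1 is refused whole. A call with a gripper value outside its range is refused whole. The fingers move at their own pace and stop on an object; "grip_force" is the grip in N (left out, the last holds). Time passes only in rows, so rows that do not move let the fingers close. It gives the time, the measured TCP pose, the force, the opening and the grip force at its end, in the units of the state.
- robot.get_obs(): the state, without advancing time (a new reading comes with each control period).
- robot.get_image(name): name is "scene" or "top" or "wrist"; returns a dict with "frame" (400x640x3 uint8, blue, green, red), "range_z" (400x640 float32, m along the optical axis (not along the pixel's ray), 0 where there is no reading), "camera_matrix" (3x3 intrinsics, pixels), "camera_from_world" (4x4, takes a point from world to camera coordinates). Camera axes: x right, y down, z forward; pixel columns grow to the right and rows downward; lengths in m; the calibration is good to about 2 mm. A picture is of the moment at which its call begins.
- robot.hand_in(): hands the job in; it is judged then, once.
The state is a dict: "t": time; "joint_pos": joint angles; "qd": joint speeds; "joint_efforts": joint torques, N m; "tcp_pos": TCP position; "ee_rot": TCP orientation; "force": force on the tool from outside, world axes, zero at the start; "wrist_torque": the same for the moment, N m; "opening": finger opening in m; "finger_force": force on a finger pad.
Only numpy, scipy, OpenCV 4.12 (cv2) and the standard library are available. Lean on these libraries where they do the work, as an engineer would, in place of code of your own. Each camera call takes 0.05 s, during which the arm holds its last target. There are 200 camera calls.

## Working session

There is one attempt and no reset: what is moved stays moved. The work goes in short steps, Python scripts to look and compute and a tool call to move; the robot and the scene stay as the last step left them, time stands still between calls to the robot, and variables do not carry over. Pictures are saved under pics/ and viewed, at most 10 in all, crops included, and the job is handed in when it is done.

Besides the shell and the picture viewer there is one more tool, called after "Request:" as name(argument=value, ...), one argument or row to a line, values as JSON. drive_tool: Moves the arm, as the interface text tells. Its arguments: {"type":"object","properties":{"increments":{"type":"string"},"grip_force":{"type":"number"}},"required":["increments"]}

```bash
mkdir -p pics; ls
cat > h.py <<'E'
import numpy as np, cv2
from station import robot
def cloud(im):
    K=im["camera_matrix"];T=np.linalg.inv(im["camera_from_world"]);z=im["range_z"]
    v,u=np.mgrid[0:z.shape[0],0:z.shape[1]]
    P=np.stack([(u-K[0,2])/K[0,0]*z,(v-K[1,2])/K[1,1]*z,z],-1)
    P=P@T[:3,:3].T+T[:3,3]; P[z<=0]=np.nan
    return P
E
python3 - <<'E'
from h import *
o=robot.get_obs();print(o["t"],o["tcp_pos"],o["ee_rot"],o["opening"])
for n in("scene","top"):
    im=robot.get_image(n);cv2.imwrite(f"pics/{n}0.png",im["frame"])
    np.savez(f"{n}0.npz",**im)
    print(n,np.linalg.inv(im["camera_from_world"])[:3,3])
E
```

```text
pics
0.0 [0.22545237 0.50126352 0.30297759] [[ 9.11924206e-01 -4.10358006e-01 -7.41817261e-04]
 [-4.10358672e-01 -9.11922460e-01 -1.78506247e-03]
 [ 5.60348550e-05  1.93225283e-03 -9.99998132e-01]] 0.08540221122638672
scene [-0.14490175 -0.57556257  0.57754541]
top [ 0.4564283  -0.12591928  1.03557002]
```

View pics/scene0.png

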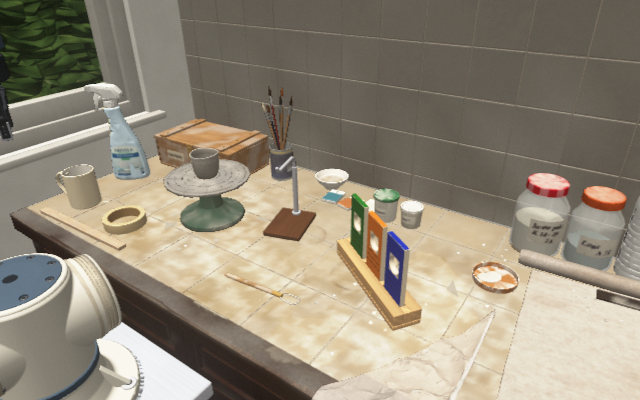

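View pics/top0.png

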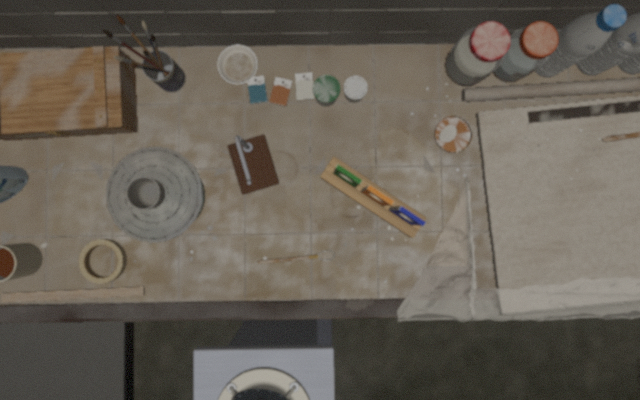

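The scene view shows blue at the near-right end of the rack (~396,268), with the stand's post at (295,190). In the top view blue is at (408,215), the hook bar runs (240,138)–(249,183). Next I measure them.

Run:
```python
from h import *
for n in("top","scene"):
    im=np.load(n+"0.npz");f=im["frame"];P=cloud(im);hsv=cv2.cvtColor(f,cv2.COLOR_BGR2HSV)
    z=P[...,2]; reg=np.zeros(z.shape,bool)
    if n=="top": reg[150:245,315:430]=1
    else: reg[180:330,330:425]=1
    for c,(a,b) in dict(blue=(108,130),green=(45,85),amber=(8,18)).items():
        m=reg&(hsv[...,0]>=a)&(hsv[...,0]<=b)&(hsv[...,1]>150)&(z>.05)
        Q=P[m]; 
        if n=="top": Q=Q[Q[:,2]>.135]
        if len(Q)<5: print(n,c,len(Q));continue
        xy=Q[:,:2].astype(np.float32); r=cv2.minAreaRect(xy)
        C=np.cov(Q.T);w,V=np.linalg.eigh(C)
        print(n,c,len(Q),Q.min(0).round(4),Q.max(0).round(4),"med",np.median(Q,0).round(4),"rect",np.round(r[0],4),np.round(r[1],4),round(r[2],1),"normal",V[:,0].round(3))
    reg[:]=0
    if n=="top": reg[125:195,225:285]=1
    else: reg[150:215,275:310]=1
    m=reg&(z>.14)&(z<.19);Q=P[m];v,u=np.nonzero(m)
    if n=="top":
        print("hook",len(Q),u.min(),u.max(),v.min(),v.max())
        o=np.argsort(v)
        for vv in range(v.min(),v.max()+1,4):
            print(vv,u[v==vv].mean().round(1),(v==vv).sum(),np.median(Q[v==vv],0).round(4))
    else:
        print("hook scene",len(Q));
        for uu in range(u.min(),u.max()+1,2): 
            if (u==uu).any(): print(uu,v[u==uu].min(),v[u==uu].max(),np.median(Q[u==uu],0).round(4))
im=np.load("top0.npz")["frame"][120:240,220:430];cv2.imwrite("pics/topc.png",cv2.resize(im,None,fx=3.8,fy=3.8,interpolation=2))
im=np.load("scene0.npz")["frame"][140:330,250:430];cv2.imwrite("pics/scc.png",cv2.resize(im,None,fx=3,fy=3,interpolation=2))
```

```text
top blue 44 [ 0.4351 -0.332   0.1465] [ 0.4631 -0.2934  0.1537] med [ 0.449  -0.3125  0.1503] rect [ 0.4484 -0.3123] [0.0476 0.0052] 55.2 normal [-0.708  0.494 -0.505]
top green 0
top amber 105 [ 0.4752 -0.2724  0.136 ] [ 0.5074 -0.2266  0.1537] med [ 0.4912 -0.2526  0.1499] rect [ 0.4912 -0.2496] [0.0532 0.0083] 55.8 normal [-0.666  0.457  0.59 ]
hook 209 235 250 136 184
136 236.5 4 [0.6112 0.031  0.1541]
140 236.5 4 [0.6014 0.0293 0.1655]
144 237.5 4 [0.5931 0.0272 0.1681]
148 238.5 4 [0.5852 0.0252 0.1681]
152 240.0 5 [0.5775 0.0229 0.1672]
156 241.0 5 [0.5696 0.0208 0.1677]
160 242.5 4 [0.5617 0.0173 0.1682]
164 243.5 4 [0.5538 0.0157 0.1689]
168 244.5 4 [0.5459 0.0135 0.1695]
172 246.0 5 [0.5384 0.0104 0.1676]
176 247.5 4 [0.5305 0.0082 0.1668]
180 248.5 4 [0.5225 0.0057 0.17  ]
184 248.5 2 [0.5143 0.0049 0.1769]
scene blue 81 [ 0.4289 -0.3354  0.1505] [ 0.4633 -0.2902  0.1547] med [ 0.4464 -0.3141  0.1523] rect [ 0.4469 -0.3139] [0.0543 0.0081] 57.5 normal [ 0.099 -0.081  0.992]
scene green 33 [ 0.5183 -0.2105  0.1506] [ 0.5465 -0.1683  0.1546] med [ 0.5333 -0.1853  0.1523] rect [ 0.5317 -0.1892] [0.0494 0.0059] 55.5 normal [ 0.176 -0.12   0.977]
scene amber 588 [ 0.4686 -0.2759  0.0506] [ 0.546  -0.161   0.1541] med [ 0.4845 -0.2501  0.1217] rect [ 0.5093 -0.2178] [0.1352 0.0112] 57.0 normal [ 0.828 -0.56  -0.024]
hook scene 130
275 167 170 [0.513  0.007  0.1773]
277 167 172 [0.5146 0.003  0.1753]
279 168 172 [0.5245 0.0066 0.17  ]
281 165 170 [0.5354 0.0096 0.1699]
283 163 168 [0.546  0.0126 0.1699]
285 161 166 [0.5569 0.0158 0.1697]
287 159 164 [0.5675 0.0187 0.1699]
289 157 161 [0.5812 0.024  0.1696]
291 156 159 [0.59   0.0253 0.1699]
293 157 166 [0.6022 0.0296 0.1541]
295 161 167 [0.6092 0.0297 0.1448]
```

View pics/topc.png

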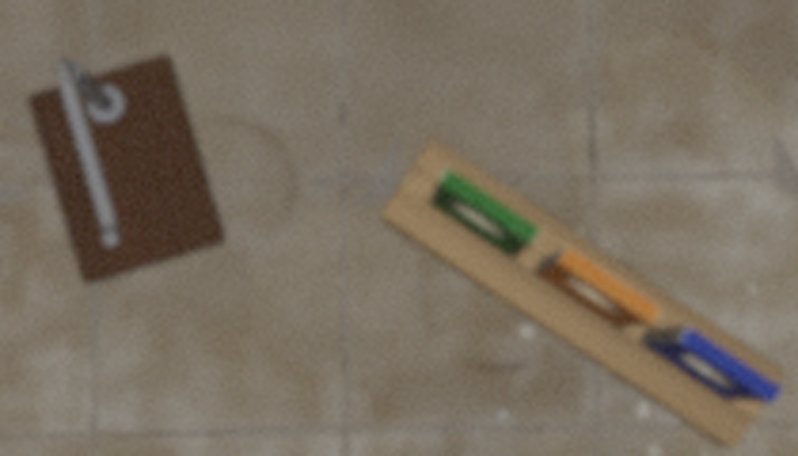

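View pics/scc.png

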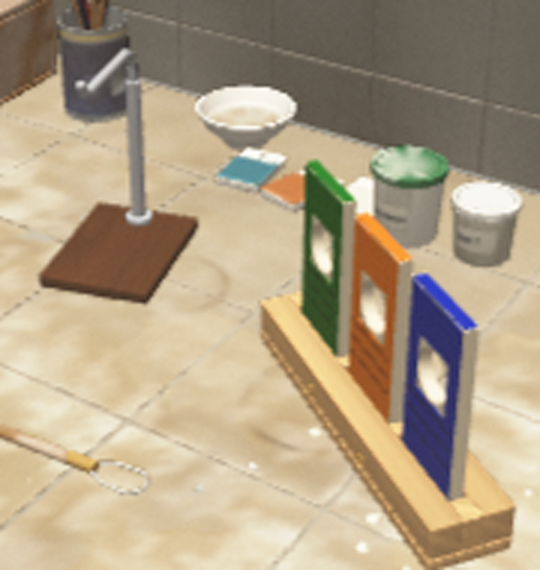

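The crops confirm that all glazed faces look toward the robot/scene camera and that the hook's upturned end is the end nearest the robot, so the tag needs about +51° of yaw and no flip. Now I check path clearance and work out the first move.

```bash
cat >> h.py <<'E'
def plan(yaw_y, pos, R=None, p=None):
    """tool pointing down, tool y at world yaw_y; prints turn (fractions), then shift in the turned tool axes (fractions)"""
    from scipy.spatial.transform import Rotation as Ro
    o=robot.get_obs(); R0=np.array(o["ee_rot"]) if R is None else R; p0=np.array(o["tcp_pos"]) if p is None else p
    a=np.radians(yaw_y); y=np.array([np.cos(a),np.sin(a),0]);z=np.array([0,0,-1.]);Rt=np.c_[np.cross(y,z),y,z]
    rv=Ro.from_matrix(R0.T@Rt).as_rotvec(degrees=True)
    d=np.array(pos)-p0
    print("turn frac",(rv/45).round(4),"shift frac after turn",(Rt.T@d/.15).round(4), "mm",(Rt.T@d*1e3).round(1))
E
python3 - <<'E'
from h import *
P=np.concatenate([cloud(np.load("top0.npz")).reshape(-1,3),cloud(np.load("scene0.npz")).reshape(-1,3)])
a=np.array([.226,.502]);b=np.array([.447,-.3135]);d=(b-a)/np.linalg.norm(b-a)
s=(P[:,:2]-a)@d; w=np.abs((P[:,:2]-a)@np.array([-d[1],d[0]]))
m=(w<.08)&(P[:,2]<.28)
for k in np.arange(-.05,.95,.1):
    q=m&(s>=k)&(s<k+.1); print(k.round(2),P[q,2].max() if q.any() else None)
plan(145.7,[.447,-.3135,.300])
E
```

```text
-0.05 0.27970516195817496
0.05 0.028629148050508535
0.15 0.02910879171147618
0.25 0.006552417466681337
0.35 0.0074062727532904216
0.45 0.012714133993175003
0.55 0.013112267125921173
0.65 0.036508098598128425
0.75 0.15469258218146265
0.85 0.15352694448066218
turn frac [ 1.5000e-03 -1.9000e-03  2.2238e+00] shift frac after turn [ 3.6552 -4.2812  0.0207] mm [ 548.3 -642.2    3.1]
```

Request:
drive_tool(
  increments="0 0 0 0 0 0.13 1;0 0 0 0 0 0.13 1;0 0 0 0 0 0.13 1;0 0 0 0 0 0.13 1;0 0 0 0 0 0.13 1;0 0 0 0 0 0.13 1;0 0 0 0 0 0.13 1;0 0 0 0 0 0.13 1;0 0 0 0 0 0.13 1;0 0 0 0 0 0.13 1;0 0 0 0 0 0.13 1;0 0 0 0 0 0.13 1;0 0 0 0 0 0.13 1;0 0 0 0 0 0.13 1;0 0 0 0 0 0.13 1;0 0 0 0 0 0.13 1;0 0 0 0 0 0.1 1;0 0 0 0 0 0.04 1;0 0 0 0 0 0 1",
)

```text
t: 1.68
tcp_pos: [0.2256, 0.5014, 0.3034]
ee_rot: [[-0.562, -0.827, -0.0], [-0.827, 0.562, -0.001], [0.001, -0.0, -1.0]]
force: [0.3, -0.4, -0.6]
opening: 0.0856
finger_force: 0.0
```

Run:
```python
from h import *
print(robot.get_obs()["joint_pos"]);plan(145.7,[.447,-.3135,.300])
```

```text
[ 8.20806001e+01  1.46402210e+01  6.16037334e+00 -1.51215462e-02
 -8.15824885e+01 -1.16268478e+02]
turn frac [-0.0003 -0.0014  0.0024] shift frac after turn [ 3.656  -4.281   0.0223] mm [ 548.4 -642.2    3.4]
```

Request:
drive_tool(
  increments="0.1 -0.117 0 0 0 0 1;0.15 -0.175 0 0 0 0 1;0.15 -0.175 0 0 0 0 1;0.15 -0.175 0 0 0 0 1;0.15 -0.175 0 0 0 0 1;0.15 -0.175 0 0 0 0 1;0.15 -0.175 0 0 0 0 1;0.15 -0.175 0 0 0 0 1;0.15 -0.175 0 0 0 0 1;0.15 -0.175 0 0 0 0 1;0.15 -0.175 0 0 0 0 1;0.15 -0.175 0 0 0 0 1;0.15 -0.175 0 0 0 0 1;0.15 -0.175 0 0 0 0 1;0.15 -0.175 0 0 0 0 1;0.15 -0.175 0 0 0 0 1;0.15 -0.175 0 0 0 0 1;0.15 -0.175 0 0 0 0 1;0.15 -0.175 0 0 0 0 1;0.15 -0.175 0 0 0 0 1",
)

```text
t: 3.35
tcp_pos: [0.4047, -0.1562, 0.3038]
ee_rot: [[-0.56, -0.828, 0.0], [-0.828, 0.56, 0.0], [-0.0, 0.0, -1.0]]
force: [0.1, 1.6, 0.3]
opening: 0.0854
finger_force: 0.0
```

Request:
drive_tool(
  increments="0.15 -0.175 0 0 0 0 1;0.15 -0.175 0 0 0 0 1;0.15 -0.175 0 0 0 0 1;0.15 -0.175 0 0 0 0 1;0.1 -0.12 0 0 0 0 1;0.01 -0.01 0.02 0 0 0 1;0 0 0 0 0 0 1;0 0 0 0 0 0 1",
)

```text
t: 4.02
tcp_pos: [0.4478, -0.3121, 0.3003]
ee_rot: [[-0.561, -0.828, -0.001], [-0.828, 0.561, 0.001], [0.0, 0.001, -1.0]]
force: [-0.1, 0.1, -0.3]
opening: 0.0853
finger_force: 0.0
```

Run:
```python
from h import *
print(robot.get_obs()["joint_pos"]);plan(145.7,[.447,-.3135,.300])
im=robot.get_image("wrist");np.savez("wrist0.npz",**im);cv2.imwrite("pics/wrist0.png",im["frame"])
P=cloud(im);hsv=cv2.cvtColor(im["frame"],cv2.COLOR_BGR2HSV)
for c,(a,b) in dict(blue=(105,135),amber=(5,20)).items():
    m=(hsv[...,0]>=a)&(hsv[...,0]<=b)&(hsv[...,1]>120)&(P[...,2]>.14)&(P[...,2]<.16)
    Q=P[m]; print(c,len(Q))
    if len(Q): print(np.median(Q,0).round(4),cv2.minAreaRect(Q[:,:2].astype(np.float32)))
```

```text
[-1.84552507e+01  1.42515824e+01  5.20658802e+00 -2.01052769e-02
 -8.10327322e+01 -1.56489371e+01]
turn frac [ 0.0018 -0.      0.0043] shift frac after turn [ 0.0107 -0.0006  0.0021] mm [ 1.6 -0.1  0.3]
blue 125
[ 0.4458 -0.3258  0.1505] ((0.4502008259296417, -0.31433194875717163), (0.056727178394794464, 0.007306753657758236), 55.306556701660156)
amber 798
[ 0.4912 -0.2536  0.1504] ((0.49217331409454346, -0.2518638074398041), (0.05936165153980255, 0.00901357363909483), 55.38264846801758)
```

View pics/wrist0.png

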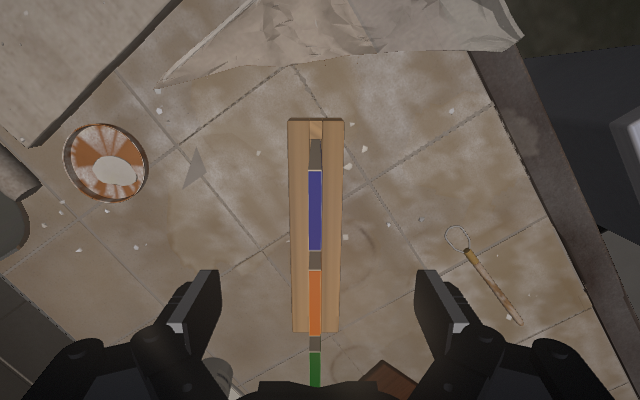

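The wrist view shows blue at (308–323, 170–252), centred between the fingers (219 and 415) to about 1–2 mm. I'll go down and pinch.

Request:
drive_tool(
  increments="0.007 -0.009 0.1 0.002 0 0.004 1;0 0 0.15 0 0 0 1;0 0 0.15 0 0 0 1;0 0 0.15 0 0 0 1;0 0 0.1 0 0 0 0.8;0 0 0.057 0 0 0 0.6;0 0 0 0 0 0 0.4;0 0 0 0 0 0 0.4;0 0 0 0 0 0 0.3;0 0 0 0 0 0 0.2;0 0 0 0 0 0 0.2;0 0 0 0 0 0 0;0 0 0 0 0 0 0;0 0 0 0 0 0 0;0 0 0 0 0 0 0;0 0 0 0 0 0 0;0 0 0 0 0 0 0",
  grip_force=25,
)

```text
t: 5.48
tcp_pos: [0.4491, -0.3143, 0.1957]
ee_rot: [[-0.563, -0.826, 0.003], [-0.826, 0.563, -0.002], [0.0, -0.003, -1.0]]
force: [-1.2, 1.2, 5.8]
opening: 0.0085
finger_force: 27.5
```

Request:
drive_tool(
  increments="0 0 0 0 0 0 0;0 0 0 0 0 0 0;0 0 -0.05 0 0 0 0;0 0 -0.1 0 0 0 0;0 0 -0.1 0 0 0 0;0 0 -0.1 0 0 0 0;0 0 -0.1 0 0 0 0;0 0 -0.05 0 0 0 0;0 0 0 0 0 0 0;0 0.1 0 0 0 0 0;0 0.15 0 0 0 0 0;0 0.15 0 0 0 0 0;0 0.1 0 0 0 0 0;0 0 0 0 0 0 0;0 0 0 0 0 0 0",
  grip_force=40,
)

```text
t: 6.73
tcp_pos: [0.3861, -0.2713, 0.2692]
ee_rot: [[-0.563, -0.826, 0.001], [-0.826, 0.563, -0.0], [-0.0, -0.001, -1.0]]
force: [0.7, 0.0, -0.0]
opening: 0.0082
finger_force: 40.7
```

Run:
```python
from h import *
h=np.array([.515,.0045]);u=np.array([np.cos(np.radians(16.4)),np.sin(np.radians(16.4))])
print(robot.get_obs()["tcp_pos"]);plan(196.4,[*(h-.075*u),.264])
```

```text
[ 0.38607992 -0.27132662  0.26915335]
turn frac [-9.0000e-04 -3.0000e-04 -1.1264e+00] shift frac after turn [-1.5214 -0.8437  0.0344] mm [-228.2 -126.6    5.2]
```

Request:
drive_tool(
  increments="0 0 0 0 0 -0.126 0;0 0 0 0 0 -0.125 0;0 0 0 0 0 -0.125 0;0 0 0 0 0 -0.125 0;0 0 0 0 0 -0.125 0;0 0 0 0 0 -0.125 0;0 0 0 0 0 -0.125 0;0 0 0 0 0 -0.125 0;0 0 0 0 0 -0.125 0;0 0 0 0 0 0 0",
)

```text
t: 7.57
tcp_pos: [0.3871, -0.272, 0.2689]
ee_rot: [[0.285, -0.959, 0.0], [-0.959, -0.285, -0.0], [0.0, 0.0, -1.0]]
force: [-0.2, 0.7, -0.5]
opening: 0.008
finger_force: 40.7
```

Request:
drive_tool(
  increments="-0.06 -0.034 0 0 0 0 0;-0.12 -0.067 0.003 0 0 0 0;-0.12 -0.067 0.003 0 0 0 0;-0.12 -0.067 0.003 0 0 0 0;-0.12 -0.067 0.003 0 0 0 0;-0.12 -0.067 0.003 0 0 0 0;-0.12 -0.067 0.003 0 0 0 0;-0.12 -0.067 0.003 0 0 0 0;-0.12 -0.067 0.003 0 0 0 0;-0.12 -0.067 0.003 0 0 0 0;-0.12 -0.067 0.003 0 0 0 0;-0.12 -0.067 0.003 0 0 0 0;-0.12 -0.067 0.003 0 0 0 0;-0.02 -0.01 0 0 0 0 0;0 0 0 0 0 0 0;0 0 0 0 0 0 0",
)

```text
t: 8.9
tcp_pos: [0.4445, -0.017, 0.2639]
ee_rot: [[0.281, -0.96, 0.001], [-0.96, -0.281, -0.001], [0.001, -0.0, -1.0]]
force: [0.4, -0.4, -0.1]
opening: 0.0085
finger_force: 40.7
```

Run:
```python
from h import *
o=robot.get_obs();print(o["tcp_pos"],o["ee_rot"].round(3),o["joint_pos"].round(1))
for n in("scene","top"):
    im=robot.get_image(n);np.savez(n+"1.npz",**im)
    c=im["frame"][110:290,230:380] if n=="scene" else im["frame"][120:270,200:340]
    cv2.imwrite(f"pics/{n}1.png",cv2.resize(c,None,fx=3.3,fy=3.3,interpolation=2))
```

```text
[ 0.44447916 -0.01702768  0.26392279] [[ 0.281 -0.96   0.001]
 [-0.96  -0.281 -0.001]
 [ 0.001 -0.    -1.   ]] [ 18.2   3.6 -13.    0.1 -73.4  -1.9]
```

View pics/scene1.png

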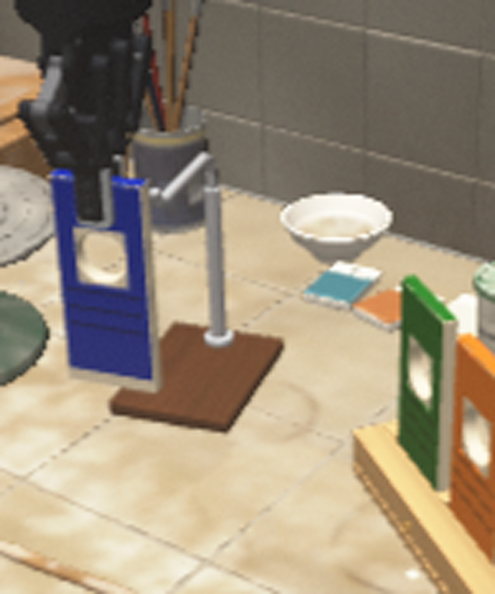

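The scene crop shows the blue tag upright in the gripper, face toward the camera, with its hole in front of the hook end. I'll measure the hole and hook in this same view.

Run:
```python
from h import *
im=np.load("scene1.npz");f=im["frame"];hsv=cv2.cvtColor(f,cv2.COLOR_BGR2HSV);P=cloud(im)
m=(hsv[...,0]>=108)&(hsv[...,0]<=130)&(hsv[...,1]>120);r=np.zeros_like(m);r[155:235,240:280]=1;m&=r
cs,hi=cv2.findContours(m.astype(np.uint8),cv2.RETR_CCOMP,cv2.CHAIN_APPROX_NONE)
k=[i for i in range(len(cs)) if hi[0][i][3]>=0];k=max(k,key=lambda i:cv2.contourArea(cs[i]));hc=cs[k][:,0,:].astype(float)
Q=P[m&~np.isnan(P[...,0])];md=np.median(Q,0);Q=Q[np.linalg.norm(Q-md,axis=1)<.09];c=Q.mean(0)
w,V=np.linalg.eigh(np.cov(Q.T));n=V[:,0];n*=-np.sign(n[0]);print("plane",c.round(4),"normal",n.round(3),"yaw",np.degrees(np.arctan2(n[1],n[0])).round(1),"rms",w[0]**.5)
K=im["camera_matrix"];T=np.linalg.inv(im["camera_from_world"])
d=np.c_[(hc-[K[0,2],K[1,2]])/[K[0,0],K[1,1]],np.ones(len(hc))]@T[:3,:3].T;o=T[:3,3]
s=((c-o)@n)/(d@n);H=o+d*s[:,None]
e=np.cross([0,0,1],n);e/=np.linalg.norm(e)
ab=np.c_[H@e,H[:,2]].astype(np.float32);(ctr,sz,an)=cv2.fitEllipse(ab);print("hole",ctr,sz)
hole=e*ctr[0]+n*(c@n);hole[2]=ctr[1];hole-=n*.0045;print("origin",hole.round(4))
tcp=robot.get_obs()["tcp_pos"];print("origin-tcp",(hole-tcp).round(4))
a=np.radians(16.4);nn=np.array([-np.sin(a),np.cos(a)]);print("lateral hole",hole[:2]@nn,"tcp",tcp[:2]@nn,"hook scene",np.array([.5237,.0092])@nn,"hook top",np.array([.5539,.0152])@nn)
# lower-tag edges in face coordinates
t=Q@e;zz=Q[:,2];g=(zz>.1)&(zz<.13);print("edges mid",(np.percentile(t[g],1)+np.percentile(t[g],99))/2-ctr[0],np.ptp(t[g]),"zmin/max",zz.min(),zz.max())
```

```text
plane [ 0.4389 -0.018   0.1471] normal [-0.959 -0.282  0.007] yaw -163.6 rms 0.0016403579040017815
hole (0.15214355289936066, 0.12150537222623825) (0.004696384537965059, 0.006974221672862768)
origin [ 0.4453 -0.0277  0.1215]
origin-tcp [ 0.001  -0.01   -0.1426]
lateral hole -0.15227252756503057 tcp -0.14237340285863345 hook scene -0.13903653238284586 hook top -0.14180736053226037
edges mid -0.011722382951316446 0.054605549250914515 zmin/max 0.0892438021340693 0.22203897724018562
```

The tag's edge midpoint sits within about 1.5 mm of the hook line and the yaw is right. The hole contour itself was spoiled by the dip lines, so I'm taking the hole height from the grasp: origin at z ≈ 0.168, which needs 2 mm more. I'll thread it in two stages and check forces.

Request:
drive_tool(
  increments="-0.007 0 -0.014 0 0 0 0;0 -0.04 0 0 0 0 0;0 -0.06 0 0 0 0 0;0 -0.06 0 0 0 0 0;0 -0.06 0 0 0 0 0;0 -0.06 0 0 0 0 0;0 -0.06 0 0 0 0 0;0 -0.06 0 0 0 0 0;0 -0.06 0 0 0 0 0;0 -0.06 0 0 0 0 0;0 -0.04 0 0 0 0 0;0 0 0 0 0 0 0;0 0 0 0 0 0 0",
)

```text
t: 10.08
tcp_pos: [0.5249, 0.0076, 0.2661]
ee_rot: [[0.282, -0.959, 0.001], [-0.959, -0.282, -0.001], [0.001, -0.0, -1.0]]
force: [0.1, -0.4, -1.7]
opening: 0.0082
finger_force: 40.7
```

Run:
```python
from h import *
o=robot.get_obs();print(o["tcp_pos"],o["wrist_torque"],o["finger_force"])
im=robot.get_image("scene")
cv2.imwrite("pics/s2.png",cv2.resize(im["frame"][110:260,230:350],None,fx=4,fy=4,interpolation=2))
a=np.radians(16.4);plan(196.4,[.5601-.001*np.sin(a)*0,.018,.2655])
```

```text
[0.52494809 0.00762598 0.26612555] [-0.05874977  0.02166325  0.0217397 ] 40.682907700538635
turn frac [-0.0007 -0.0014 -0.0008] shift frac after turn [-0.0005 -0.2463  0.0049] mm [ -0.1 -36.9   0.7]
```

View pics/s2.png

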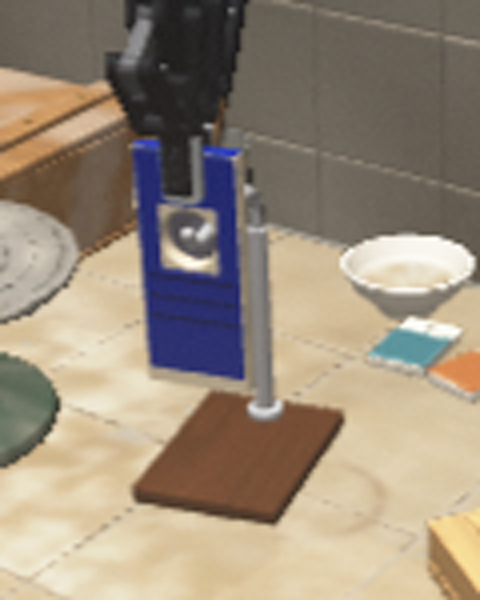

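The crop shows the hook's tip inside the hole at about (195,235), with no contact force. Moving on, then lowering.

Request:
drive_tool(
  increments="0 -0.05 0 0 0 0 0;0 -0.06 0 0 0 0 0;0 -0.06 0 0 0 0 0;0 -0.05 0 0 0 0 0;0 -0.026 0 0 0 0 0;0 0 0.02 0 0 0 0;0 0 0.03 0 0 0 0;0 0 0.03 0 0 0 0;0 0 0.015 0 0 0 0;0 0 0 0 0 0 0;0 0 0 0 0 0 0;0 0 0 0 0 0 0",
)

```text
t: 11.13
tcp_pos: [0.5602, 0.0178, 0.2524]
ee_rot: [[0.282, -0.959, 0.002], [-0.959, -0.282, -0.001], [0.001, -0.001, -1.0]]
force: [0.3, 1.0, -0.9]
opening: 0.0082
finger_force: 40.7
```

Request:
drive_tool(
  increments="0 0 0.007 0 0 0 0;0 0 0 0 0 0 0;0 0 0 0 0 0 0",
)

```text
t: 11.38
tcp_pos: [0.5602, 0.0179, 0.2511]
ee_rot: [[0.282, -0.959, 0.001], [-0.959, -0.282, -0.001], [0.001, -0.001, -1.0]]
force: [-0.5, -0.2, -1.3]
opening: 0.008
finger_force: 40.7
```

Request:
drive_tool(
  increments="0 0 0.005 0 0 0 0;0 0 0 0 0 0 0;0 0 0 0 0 0 0",
)

```text
t: 11.63
tcp_pos: [0.5602, 0.0179, 0.2503]
ee_rot: [[0.282, -0.959, 0.001], [-0.959, -0.282, -0.001], [0.001, -0.001, -1.0]]
force: [-0.1, 0.4, -1.7]
opening: 0.0083
finger_force: 40.7
```

Request:
drive_tool(
  increments="0 0 0.005 0 0 0 0;0 0 0 0 0 0 0;0 0 0 0 0 0 0",
)

```text
t: 11.88
tcp_pos: [0.5602, 0.0179, 0.2495]
ee_rot: [[0.282, -0.959, 0.001], [-0.959, -0.282, -0.001], [0.001, -0.001, -1.0]]
force: [1.1, 0.3, -0.9]
opening: 0.0083
finger_force: 40.7
```

Request:
drive_tool(
  increments="0 0 0.005 0 0 0 0;0 0 0 0 0 0 0;0 0 0 0 0 0 0",
)

```text
t: 12.13
tcp_pos: [0.5603, 0.0179, 0.2488]
ee_rot: [[0.282, -0.959, 0.001], [-0.959, -0.282, -0.001], [0.001, -0.001, -1.0]]
force: [0.5, -0.6, -0.3]
opening: 0.0084
finger_force: 40.7
```

Request:
drive_tool(
  increments="0 0 0.004 0 0 0 0;0 0 0 0 0 0 0;0 0 0 0 0 0 0",
)

```text
t: 12.38
tcp_pos: [0.5603, 0.0179, 0.2486]
ee_rot: [[0.282, -0.959, 0.002], [-0.959, -0.282, -0.001], [0.001, -0.001, -1.0]]
force: [-0.9, 0.3, 1.3]
opening: 0.0085
finger_force: 41.1
```

Contact is now light and just made (+1.3 N at the expected height). I'll release gently.

Request:
drive_tool(
  increments="0 0 0 0 0 0 0;0 0 0 0 0 0 0;0 0 0 0 0 0 0.11;0 0 0 0 0 0 0.12;0 0 0 0 0 0 0.13;0 0 0 0 0 0 0.14;0 0 0 0 0 0 0.16;0 0 0 0 0 0 0.18;0 0 0 0 0 0 0.2;0 0 0 0 0 0 0.22;0 0 0 0 0 0 0.25;0 0 0 0 0 0 0.28;0 0 0 0 0 0 0.3;0 0 0 0 0 0 0.3;0 0 0 0 0 0 0.3",
  grip_force=20,
)

```text
t: 13.63
tcp_pos: [0.5603, 0.0179, 0.2482]
ee_rot: [[0.282, -0.959, 0.001], [-0.959, -0.282, -0.001], [0.001, -0.001, -1.0]]
force: [0.1, 0.2, 0.1]
opening: 0.0257
finger_force: 0.0
```

Run:
```python
from h import *
o=robot.get_obs();print(o["tcp_pos"],o["force"],o["opening"],o["finger_force"])
im=robot.get_image("scene")
cv2.imwrite("pics/s3.png",cv2.resize(im["frame"][110:260,230:350],None,fx=4,fy=4,interpolation=2))
```

```text
[0.56027171 0.01793888 0.24824184] [0.09855292 0.2100167  0.09307255] 0.025712857955454277 0.0
```

View pics/s3.png

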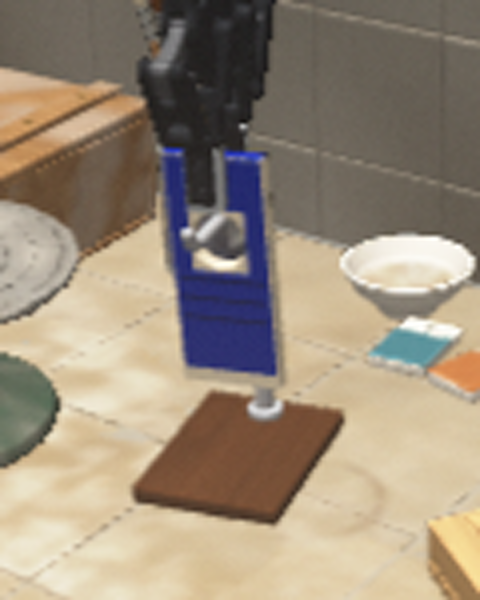

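The tag hangs with the bar through its hole (bar at about 185–240, 235) and the pads are clear. I'll withdraw straight up and let it settle.

Request:
drive_tool(
  increments="0 0 -0.02 0 0 0 0.3;0 0 -0.04 0 0 0 0.3;0 0 -0.06 0 0 0 0.3;0 0 -0.08 0 0 0 0.3;0 0 -0.1 0 0 0 0.3;0 0 -0.1 0 0 0 0.3;0 0 -0.1 0 0 0 0.3;0 0 -0.05 0 0 0 0.3;0 0 0 0 0 0 0.3;0 0 0 0 0 0 0.3;0 0 0 0 0 0 0.3;0 0 0 0 0 0 0.3;0 0 0 0 0 0 0.3;0 0 0 0 0 0 0.3;0 0 0 0 0 0 0.3;0 0 0 0 0 0 0.3;0 0 0 0 0 0 0.3;0 0 0 0 0 0 0.3;0 0 0 0 0 0 0.3;0 0 0 0 0 0 0.3",
)

```text
t: 15.35
tcp_pos: [0.5602, 0.018, 0.3307]
ee_rot: [[0.282, -0.959, 0.001], [-0.959, -0.282, -0.001], [0.001, -0.001, -1.0]]
force: [0.1, -0.5, -0.6]
opening: 0.0258
finger_force: 0.0
```

```bash
cat > chk.py <<'E'
from h import *
o=robot.get_obs();print(o["t"],o["tcp_pos"])
for i in range(3):
    im=robot.get_image("scene");f=im["frame"];hsv=cv2.cvtColor(f,cv2.COLOR_BGR2HSV);P=cloud(im)
    m=(hsv[...,0]>=108)&(hsv[...,0]<=130)&(hsv[...,1]>120);m[:140]=0;m[215:]=0;m[:,:260]=0;m[:,305:]=0
    Q=P[m&~np.isnan(P[...,0])];Q=Q[np.linalg.norm(Q-np.median(Q,0),axis=1)<.09];w,V=np.linalg.eigh(np.cov(Q.T));n=V[:,0]*-np.sign(V[0,0])
    print(len(Q),Q.mean(0).round(4),n.round(3),np.degrees(np.arctan2(n[1],n[0])).round(1),Q[:,2].max().round(4))
cv2.imwrite("pics/s4.png",cv2.resize(f[110:330,230:430],None,fx=2.7,fy=2.7,interpolation=2))
E
python3 chk.py
```

```text
15.35 [0.56015245 0.0179702  0.33074801]
937 [0.5552 0.0159 0.1409] [-0.96  -0.279  0.005] -163.8 0.2068
940 [0.5552 0.0159 0.141 ] [-0.961 -0.277  0.006] -163.9 0.2066
942 [0.5553 0.0158 0.1408] [-0.961 -0.278  0.004] -163.9 0.2078
```

View pics/s4.png

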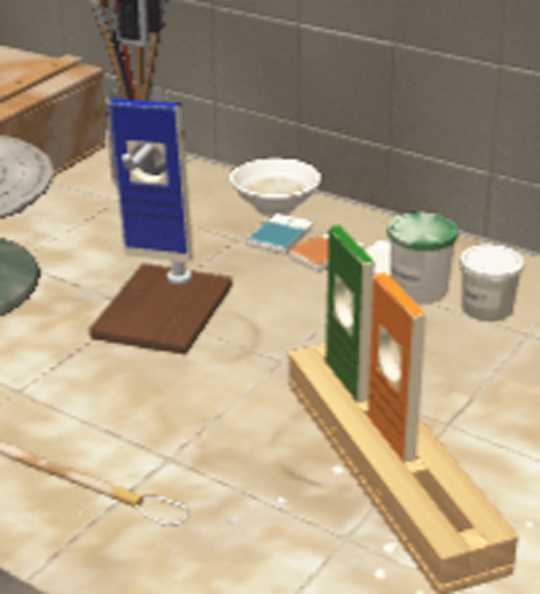

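The blue tag hangs still and square, glaze outward, at about (150,165). Green and amber stand in the rack, and the gripper is clear.

```bash
python3 -c "
from station import robot
print(robot.hand_in())"
```

```text
the job is handed in; nothing more can be done
None
```

The blue tag hangs by its hole on the hook, glazed face outward, square and still, with the green and amber tags still in the rack; the job was handed in at about 15.5 s.

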